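# Hold the letter clip open over the class card

### The job

Lift the steel letter clip out of its pocket in the moulded tray by its two handles, squeeze it wide open against its spring, and bring its gaping mouth over the upright edge of the class card that faces the robot, squarely and about half-way up, with the card's edge well inside the jaws but the clip and the gripper touching neither the card nor its block. Finish while still holding it open there, so that a new sheet can be slipped in beside the card. Do not shift the card block, and leave the carabiner, the mouthguard case, the jar and the tiffin tiers where they are.

Things in the scene. Friction and masses are not known exactly. Their poses are not given: they have to be found in the camera images.
- clip_grip (a point): Where to grip the steel letter clip (bulldog clip): midway between its two flared handles, 35 mm behind its hinge pin. The clip lies on its side, 50 mm high: 25 mm above and below this point. x runs from handles to mouth, y from right to left handle, z up. Handles 48 mm wide over their rolled ends, which lie 40 mm behind the pin; 24 mm wide at the pin.
- clip_mouth (a point): Another point of the clip: midway between the two jaw lips (front end of the jaws), 67 mm ahead of clip_grip, 32 mm ahead of the pin; same height and axes. The clear depth from the lips back to the pin's spring is 26 mm.
- clip_left (a joint): Angle of the left jaw and handle about the pin, rad: 0 shut, 0.28 fully open (stop). Both at 0.28 give a mouth 20 mm wide, at 0.20 15 mm; at 0 the lips are 2 mm apart. Squeezing the handles together along y opens the jaws: 5 N at the handle ends to start, 9 N to open fully, the handles then 23 mm wide and nearly parallel. Let go, it snaps shut.
- clip_right (a joint): The same for the right jaw and handle.
- clip: The same clip, 75 mm long, 75 g; origin at the lower end of its upright hinge pin, axes as clip_grip. From above it is a V of two steel handles, and two jaws that meet in front of the pin.
- tray: Dark moulded plastic tray, 195 x 150 x 14 mm, fixed; origin: its underside's centre, x along its length away from the robot. Pockets are 9 mm deep, floor 5 mm above the bench. The clip points along +x, pin at x -27.5 mm, jaws in a 34 mm wide pocket with room to open there, handles in a finger well 132 mm wide, from x -93.5 to -35.5 mm. The carabiner lies in the +x pocket.
- card_edge (a point): Middle of the white class card's free upright edge, on the end facing the robot, 70 mm above the bench; x points level from the edge into the card along its plane, y is square to its face, z up. The card is 148 mm long, 105 mm high and 3 mm thick and stands upright; its free edge reaches from 10 to 115 mm above the bench.
- stand: Slotted wooden block (110 x 60 x 26 mm) with the card standing in it, 0.45 kg, loose on the bench; origin at the centre of the block's underside, axes as card_edge. The card's free edge overhangs the block's end by 30 mm: it is 85 mm on the -x side of the origin.
- carabiner_center (a point): Centre of an aluminium carabiner, 100 x 58 x 10 mm, lying in the tray's far pocket. To be left alone.
- guard_case_center (a point): Centre of a shut white mouthguard case, 80 x 74 x 28 mm. To be left alone.
- jar_center (a point): Centre of a small glass jar, 58 mm across, 80 mm high. To be left alone.
- tiffin_center (a point): Centre of three stacked steel tiffin tiers with a lid, 112 mm across, 177 mm high. To be left alone.
Things that resemble listed ones, but are neither listed nor needed, are in the scene too. Of the things that look like the tray, take the one that is farthest to the robot's right at the start. Leave any yellow look-alike of the clip alone.

How it is judged:
By the outcome, as a careful person would: the job done as asked, in the order asked, and still so for the second after the job is handed in, while the arm keeps its last pose, push and grip.
It also fails if it takes over 42 s, if anything falls off the work surface, if the arm or the gripper's body presses on something with over 40 N, if the wrist force passes 120 N, or if a joint passes its speed limit or range.

### The arm

A 7-joint arm with a two-finger parallel gripper is mounted at the origin on the work surface. World frame = base frame: x ahead of the robot, y to its left, z up, the work surface at z = 0. Lengths are in m, angles in rad, forces in N, time in s.
With the tool pointing down it reaches from about 0.4 to 0.9 m from the base axis. Payload 5.6 kg.
Tool frame: the origin (TCP) lies at the very end of the fingers, on their centre line; the grasp point (between the pads) lies manip.tcp_to_grasp behind it (manip.tcp_to_grasp is the distance from the TCP to the grasp point, in m); z points along the fingers, y is the line along which they close (so a half turn about z gives the same grasp; the last joint's range is limited). The gripper opens to 92 mm and grips with 3 to 60 N. Pads are 20 mm wide; open, the fingers measure 128 mm over their backs; the gripper's body (75 mm by 189 mm) begins 69 mm behind the grasp point.
Start: joints at [-1.199, 0.468, -0.012, 1.603, 0.006, 1.071, -0.056], TCP at [0.262, 0.595, 0.215] pointing down, gripper open.
Joint ranges: [-2.53, 2.53], [-0.31, 2.02], [-1.57, 1.55], [0.28, 2.44], [-1.29, 4.43], [0.15, 1.84], [-2.92, 2.92]. Speed limits (rad/s): [2.57, 2.57, 3.14, 3.14, 3.14, 3.14, 3.14].

### API

Orientations are given as [roll, pitch, yaw] about the fixed x, y, z axes, in that order (R = Rz(yaw) Ry(pitch) Rx(roll)).
In Python, from rig import manip gives the robot as it stands.
- The arm moves only by the tool apply_moves, never from a script. Its argument "increments" is a list of rows, each a list of 3 entries, a list of its own where there are three numbers: the shift along the world's x, y, z as a fraction of full scale, then the turn, a rotation vector about the world's x, y, z as a fraction of full scale, then the closure, from 0 (fully open) to 1 (shut). In form: [[[dx, dy, dz], [wx, wy, wz], jaw], ...]. A call has 1 to 12 rows; each row is the pose to reach, as a shift and turn from the pose commanded when the call began; what a row does not reach only later rows make up. Full scale, the value 1, is 0.15 m for a shift and 45 degrees for a turn. A row lasts 1/12 s, in which the tool goes at most 41.7 mm and 7.16 degrees, less where a joint would pass 70% of its speed; a pose out of reach is approached as far as the arm can. A call with a number of a shift or a turn outside -1 to 1 is refused whole. A call with a gripper value outside its range is refused whole. The fingers move at their own pace and stop on an object; "grip_force" is the grip in N (left out, the last holds). Time passes only in rows, so rows that repeat a pose let the fingers close. It gives the time, the measured TCP pose, the force, the opening and the grip force at its end, in the units of the state.
- manip.get_state(): the state, without advancing time (a new reading comes with each control period).
- manip.grab_frame(name): name is "scene" or "top" or "wrist"; returns a dict with "image" (400x640x3 uint8, red, green, blue), "z_map" (400x640 float32, m along the optical axis (not along the pixel's ray), 0 where there is no reading), "fx", "fy", "cx", "cy" (pixels), "R" (3x3) and "t" (3): a world point X has camera coordinates R X + t; the wrist camera has in their place "mount" (4x4, takes a point from camera to tool coordinates, whose origin is the TCP and whose axes are the flange's). Camera axes: x right, y down, z forward; pixel columns grow to the right and rows downward; lengths in m; the calibration is good to about 2 mm. A picture is of the moment at which its call begins: read the wrist's pose just before it.
- manip.job_done(): hands the job in; it is judged then, once.
The state is a dict: "t": time; "joint_positions": joint angles; "joint_velocities": joint speeds; "joint_torque": joint torques, N m; "tool_pos": TCP position; "orientation": TCP orientation; "ft_force": force on the tool from outside, world axes, zero at the start; "wrist_torque": the same for the moment, N m; "gripper_width": opening from 0.0 (shut) to 1.0 (fully open); "grip_force": force on a finger pad.
Only numpy, scipy, OpenCV 4.12 (cv2) and the standard library are available. Lean on these libraries where they do the work, as an engineer would, in place of code of your own. Each camera call takes 0.05 s, during which the arm holds its last target. There are 200 camera calls.

## Working session

There is one attempt and no reset: what is moved stays moved. The work goes in short steps, Python scripts to look and compute and a tool call to move; the robot and the scene stay as the last step left them, time stands still between calls to the robot, and variables do not carry over. Pictures are saved under pics/ and viewed, at most 10 in all, crops included, and the job is handed in when it is done.

Besides the shell and the picture viewer there is one more tool, called after ">>>" as a command line: name --argument value ..., lists and objects as JSON in quotes. apply_moves: Moves the arm, as the interface text tells. Shift numbers are shares of 0.15 m and turn numbers shares of 45 degrees, none past 1 either way. Its arguments: {"type":"object","properties":{"increments":{"type":"array"},"grip_force":{"type":"number"}},"required":["increments"]}

```bash
mkdir -p pics; ls; cat > h.py <<'E'
import numpy as np,cv2,pickle
from scipy.spatial.transform import Rotation as Ro
from rig import manip
def grab(n):
    s=manip.get_state(); f=manip.grab_frame(n)
    if n=="wrist":
        M=np.array(f["mount"]); T=np.eye(4); T[:3,:3]=Ro.from_euler('xyz',s["orientation"]).as_matrix(); T[:3,3]=s["tool_pos"]
        C=T@M
    else:
        C=np.eye(4); R=np.array(f["R"]); C[:3,:3]=R.T; C[:3,3]=-R.T@np.array(f["t"])
    f["C"]=C; return f
def ray(f,u,v): return f["C"][:3,:3]@np.array([(u-f["cx"])/f["fx"],(v-f["cy"])/f["fy"],1.])
def plane(f,u,v,z):
    d=ray(f,u,v);o=f["C"][:3,3]; return o+d*(z-o[2])/d[2]
def dep(f,u,v): return f["C"][:3,3]+ray(f,u,v)*float(f["z_map"][int(v),int(u)])
def cloud(f):
    v,u=np.mgrid[0:400,0:640]; z=f["z_map"]
    P=np.stack([(u-f["cx"])/f["fx"]*z,(v-f["cy"])/f["fy"]*z,z],-1)@f["C"][:3,:3].T+f["C"][:3,3]
    P[z==0]=np.nan; return P
def proj(f,X):
    c=f["C"][:3,:3].T@(np.array(X)-f["C"][:3,3]); return np.array([f["fx"]*c[0]/c[2]+f["cx"],f["fy"]*c[1]/c[2]+f["cy"]])
def save(f,n): cv2.imwrite(n,f["image"][:,:,::-1])
E
python3 - <<'E'
from h import *
print(manip.get_state(),manip.tcp_to_grasp)
for n in ["scene","top"]:
    f=grab(n); pickle.dump(f,open(n+".pkl","wb")); save(f,f"pics/{n}0.png"); print(n,f["C"].round(3),f["fx"],f["cx"],f["cy"])
E
```

```text
pics
{'t': 0.0, 'joint_positions': array([-1.19900919,  0.46839377, -0.01159836,  1.60358791,  0.0060241 ,
        1.07139306, -0.05626622]), 'joint_velocities': array([ 0.00217189,  0.00036607, -0.0007528 , -0.00210332, -0.00120102,
        0.00103271,  0.0005283 ]), 'joint_torque': array([ 3.55037228e-04, -5.20578611e+01, -1.23090702e-02, -2.43737483e+01,
       -5.65838011e-02,  1.74012780e-02,  1.61622875e-04]), 'tool_pos': array([0.26179138, 0.59433148, 0.21364437]), 'orientation': array([-3.13985060e+00,  1.45476045e-04,  2.72678284e+00]), 'ft_force': array([ 0.05024017,  0.26664056, -0.39329444]), 'wrist_torque': array([0.03764253, 0.00222408, 0.01435203]), 'grip_force': 0.0, 'gripper_width': 1.001769884241437} 0.0187
scene [[ 0.861  0.286 -0.42   1.157]
 [ 0.508 -0.5    0.702 -0.953]
 [-0.009 -0.818 -0.575  0.827]
 [ 0.     0.     0.     1.   ]] 474.26219369325344 324.27333265353315 192.860081460706
top [[-0.082 -0.973  0.215  0.318]
 [-0.997  0.081 -0.015 -0.025]
 [-0.003 -0.216 -0.976  1.415]
 [ 0.     0.     0.     1.   ]] 490.05150647703067 323.48083671937866 203.01019228613478
```

View pics/top0.png

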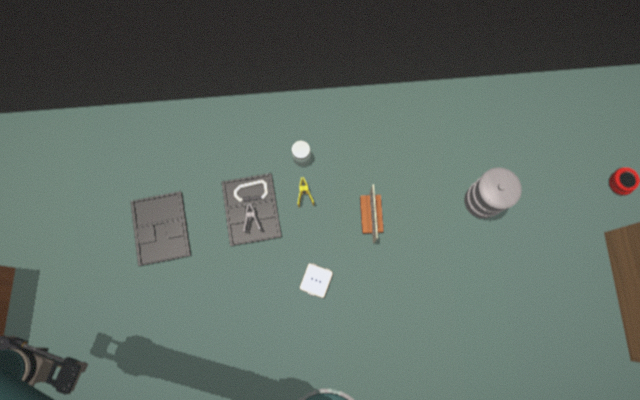

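View pics/scene0.png

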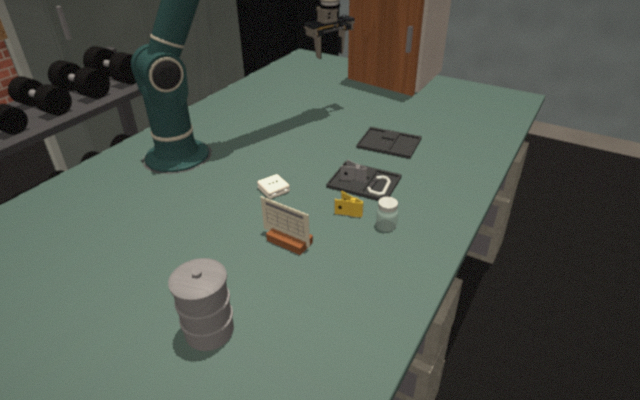

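The top view shows two trays: (161,229) is empty and (252,209) holds the steel clip at (252,218) and the carabiner at (251,190). Clip candidates are the steel one at (252,218) and the yellow look-alike at (305,192). I take the steel clip in the tray at (252,209), the one farther right. The card stands at (376,213), the case at (316,280), the jar at (301,152) and the tiffin at (495,190).

```bash
python3 - <<'E'
from h import *
f=pickle.load(open("top.pkl","rb")); s=pickle.load(open("scene.pkl","rb"))
P=cloud(f); Q=cloud(s); im=f["image"]
cv2.imwrite("pics/crop.png",cv2.resize(im[165:255,210:400,::-1],None,fx=4,fy=4,interpolation=cv2.INTER_CUBIC))
print("bench z",np.nanmedian(P[300:330,400:450,2]),np.nanmedian(Q[300:340,60:120,2]))
# tray outline: dark gray pixels
g=im.astype(int); m=((g.max(2)<105)&(g.max(2)-g.min(2)<22)).astype(np.uint8); m[:, :200]=0;m[:,300:]=0;m[:165]=0;m[255:]=0
m=cv2.morphologyEx(m,cv2.MORPH_CLOSE,np.ones((15,15)))
c=max(cv2.findContours(m,0,2)[0],key=cv2.contourArea)
w=np.array([plane(f,u,v,.014)[:2] for u,v in c[:,0]],np.float32)
print("tray",cv2.minAreaRect(w))
tc=np.array(cv2.minAreaRect(w)[0])
def pts(A,lo,hi,c,r):
    k=(A[...,2]>lo)&(A[...,2]<hi)&(np.hypot(A[...,0]-c[0],A[...,1]-c[1])<r); return A[k]
for n,A in(("top",P),("scn",Q)):
    p=pts(A,.035,.075,tc,.09); print(n,"clip",len(p),p.mean(0),np.percentile(p[:,2],[5,50,95]),cv2.minAreaRect(p[:,:2].astype(np.float32)))
    c0=plane(f,376,205,.1)[:2]
    p=pts(A,.06,.14,c0,.13); print(n,"card",len(p),np.percentile(p[:,2],[2,98]),cv2.minAreaRect(p[:,:2].astype(np.float32)))
    p=pts(A,.015,.04,c0,.13); print(n,"block",len(p),cv2.minAreaRect(p[:,:2].astype(np.float32)))
E
```

```text
bench z 0.0010035800587107069 0.0010217728628585387
tray ((0.626563549041748, 0.16206496953964233), (0.19322709739208221, 0.14445436000823975), 5.411952972412109)
top clip 133 [0.59505608 0.16612536 0.05093074] [0.03892861 0.05256583 0.05823013] ((0.5948706865310669, 0.164697527885437), (0.07545284181833267, 0.04656975343823433), 3.6975209712982178)
top card 180 [0.06153641 0.11942193] ((0.570870578289032, -0.18071477115154266), (0.004303386434912682, 0.1476942002773285), 87.93266296386719)
top block 653 ((0.5670038461685181, -0.1807122528553009), (0.06070231646299362, 0.14059193432331085), 88.2353515625)
scn clip 245 [0.59714463 0.15999487 0.04730539] [0.03640842 0.04806084 0.05657636] ((0.5971424579620361, 0.15785807371139526), (0.04778061807155609, 0.07843106240034103), 81.13372039794922)
scn card 836 [0.06134757 0.11644941] ((0.575413167476654, -0.18242427706718445), (0.00996517762541771, 0.15115520358085632), 88.87620544433594)
scn block 663 ((0.5773850083351135, -0.19591321051120758), (0.14706188440322876, 0.06132655218243599), 9.559935569763184)
```

View pics/crop.png

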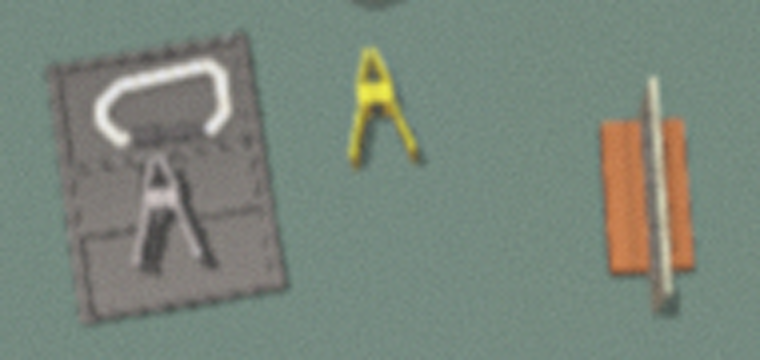

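The crop confirms the choice: steel clip in the right-hand tray, mouth toward the carabiner and handles toward the robot. The yellow clip is loose on the bench. The measured clip top is about 0.055 m and the card top about 0.115 m, which match the text. Next I move above the clip.

>>> apply_moves --increments '[[[0.11, -0.16, 0], [0, 0, 0.04], 0.25], [[0.22, -0.32, 0], [0, 0, 0.07], 0.25], [[0.33, -0.48, 0], [0, 0, 0.11], 0.25], [[0.44, -0.65, 0], [0, 0, 0.15], 0.25], [[0.55, -0.81, 0], [0, 0, 0.18], 0.25], [[0.67, -0.97, 0], [0, 0, 0.22], 0.25]]' --grip_force 20

```text
t: 0.6
tool_pos: [0.3627, 0.4479, 0.2142]
orientation: [-3.141, -0.0, 2.901]
ft_force: [0.7, 0.2, -0.5]
gripper_width: 0.749
grip_force: 0.0
```

>>> apply_moves --increments '[[[0.11, -0.16, 0], [0, 0, 0.04], 0.25], [[0.22, -0.32, 0], [0, 0, 0.07], 0.25], [[0.33, -0.48, 0], [0, 0, 0.11], 0.25], [[0.44, -0.65, 0], [0, 0, 0.15], 0.25], [[0.55, -0.81, 0], [0, 0, 0.18], 0.25], [[0.67, -0.97, 0], [0, 0, 0.22], 0.25]]'

```text
t: 1.1
tool_pos: [0.4632, 0.3024, 0.2143]
orientation: [-3.141, -0.001, 3.074]
ft_force: [-0.2, 0.5, -0.2]
gripper_width: 0.752
grip_force: 0.0
```

>>> apply_moves --increments '[[[0.11, -0.16, 0], [0, 0, 0.04], 0.25], [[0.22, -0.32, 0], [0, 0, 0.07], 0.25], [[0.33, -0.48, 0], [0, 0, 0.11], 0.25], [[0.44, -0.65, 0], [0, 0, 0.15], 0.25], [[0.55, -0.81, 0], [0, 0, 0.18], 0.25], [[0.67, -0.97, 0], [0, 0, 0.21], 0.25], [[0.67, -0.97, 0], [0, 0, 0.21], 0.25], [[0.67, -0.97, 0], [0, 0, 0.21], 0.25]]'

```text
t: 1.77
tool_pos: [0.564, 0.1563, 0.2141]
orientation: [-3.141, -0.001, -3.05]
ft_force: [-0.2, 1.3, -0.1]
gripper_width: 0.751
grip_force: 0.0
```

```bash
python3 - <<'E'
from h import *
s=manip.get_state(); print(s["t"],s["tool_pos"],s["orientation"],s["ft_force"],s["gripper_width"],s["joint_positions"].round(2))
f=grab("wrist"); pickle.dump(f,open("w1.pkl","wb")); save(f,"pics/w1.png"); print(np.array(f["mount"]).round(3),f["fx"])
E
```

```text
1.7667 [0.56402061 0.15626506 0.2140755 ] [-3.14090826e+00 -7.54662064e-04 -3.05014361e+00] [-0.23945453  1.28728434 -0.13436745] 0.7510970372756333 [-0.4   0.36  0.09  1.77 -0.04  1.01  1.37]
[[-0.001 -0.972 -0.237  0.066]
 [ 1.    -0.001 -0.001  0.001]
 [ 0.    -0.237  0.972 -0.17 ]
 [ 0.     0.     0.     1.   ]] 346.05315476998504
```

View pics/w1.png

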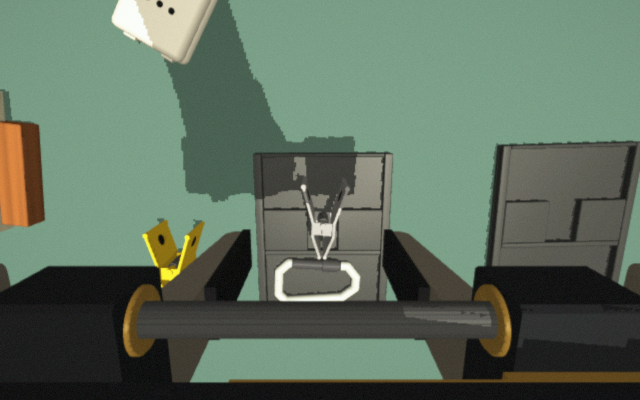

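The wrist view shows the clip with handle ends at (304,187) and (346,187), pin bridge at (321,230) and lips at (321,257). The tray spans columns 253–392.

```bash
python3 - <<'E'
from h import *
f=pickle.load(open("w1.pkl","rb")); P=cloud(f)
for n,(u,v) in dict(hr=(304,187),hl=(346,187),pin=(321,230),lip=(321,257)).items():
    z=P[v-4:v+5,u-4:u+5,2]; print(n,plane(f,u,v,.055).round(4),"zmax",np.nanpercentile(z,95))
k=(P[...,2]>.045)&(P[...,2]<.07)&(np.hypot(P[...,0]-.595,P[...,1]-.16)<.06); p=P[k]
print(len(p),np.percentile(p[:,2],[5,50,95]),cv2.minAreaRect(p[:,:2].astype(np.float32)))
for x in np.arange(.55,.64,.01):
    q=p[abs(p[:,0]-x)<.004]
    if len(q): print(x.round(3),len(q),q[:,1].min().round(4),q[:,1].max().round(4),((q[:,1].min()+q[:,1].max())/2).round(4))
print(p[:,0].min(),p[:,0].max())
# tray edges at z=.014 by rows
for v in (165,185,200,215):
    print(v,[plane(f,u,v,.014).round(4)[:2] for u in (254,391)])
E
```

```text
hr [0.5645 0.1448 0.055 ] zmax 0.05514391642176081
hl [0.5608 0.1852 0.055 ] zmax 0.05525008999529679
pin [0.6065 0.1652 0.055 ] zmax 0.05471739782099747
lip [0.6352 0.1679 0.055 ] zmax 0.05530826283971585
803 [0.04756244 0.05383868 0.05563045] ((0.598893940448761, 0.16649451851844788), (0.07637069374322891, 0.0469038225710392), 2.4692444801330566)
0.56 45 0.1415 0.1883 0.1649
0.57 60 0.1419 0.1862 0.1641
0.58 57 0.1467 0.1834 0.165
0.59 63 0.1505 0.1813 0.1659
0.6 145 0.1543 0.1785 0.1664
0.61 156 0.1552 0.1787 0.167
0.62 63 0.1571 0.1772 0.1672
0.63 63 0.161 0.1743 0.1676
0.5598265591538772 0.6372228271787939
165 [array([0.5536, 0.0886]), array([0.5404, 0.2348])]
185 [array([0.5754, 0.0896]), array([0.562 , 0.2379])]
200 [array([0.5922, 0.0904]), array([0.5786, 0.2403])]
215 [array([0.6093, 0.0912]), array([0.5956, 0.2427])]
```

>>> apply_moves --increments '[[[0.01, 0.03, -0.15], [0, 0, -0.02], 0.25], [[0.02, 0.05, -0.3], [0, 0, -0.04], 0.25], [[0.02, 0.05, -0.45], [0, 0, -0.04], 0.25], [[0.02, 0.05, -0.6], [0, 0, -0.04], 0.25], [[0.02, 0.05, -0.75], [0, 0, -0.04], 0.25], [[0.02, 0.05, -0.8], [0, 0, -0.04], 0.25], [[0.02, 0.05, -0.8], [0, 0, -0.04], 0.25], [[0.02, 0.05, -0.8], [0, 0, -0.04], 0.25]]'

```text
t: 2.48
tool_pos: [0.5662, 0.167, 0.0949]
orientation: [3.141, -0.0, -3.076]
ft_force: [0.1, 0.2, 0.5]
gripper_width: 0.753
grip_force: 0.0
```

```bash
python3 - <<'E'
from h import *
s=manip.get_state(); print(s["t"],s["tool_pos"],s["orientation"],s["ft_force"])
f=grab("wrist"); save(f,"pics/w2.png"); P=cloud(f); print(f["cx"],f["cy"])
T=np.array(s["tool_pos"])
print("TCP px",proj(f,T))
k=(P[...,2]>.04)&(P[...,2]<.07)&(np.hypot(P[...,0]-.595,P[...,1]-.165)<.06); p=P[k]
print(len(p),np.percentile(p[:,2],[5,50,95]),p[:,0].min(),p[:,0].max())
for x in np.arange(.55,.64,.01):
    q=p[abs(p[:,0]-x)<.004]
    if len(q): print(x.round(3),len(q),q[:,1].min().round(4),q[:,1].max().round(4),((q[:,1].min()+q[:,1].max())/2).round(4))
E
```

```text
2.4833 [0.56622989 0.16695718 0.09493748] [ 3.14119505e+00 -2.17989973e-04 -3.07600219e+00] [0.06588162 0.23893006 0.48145415]
316.7087624332254 201.7951427295943
TCP px [314.86629536 247.40876229]
1942 [0.04194455 0.0526993  0.05527265] 0.5593104800141953 0.6267175578600297
0.56 149 0.1413 0.1889 0.1651
0.57 186 0.1434 0.1866 0.165
0.58 188 0.1469 0.1843 0.1656
0.59 182 0.1505 0.1812 0.1659
0.6 472 0.1536 0.1787 0.1662
0.61 324 0.1554 0.179 0.1672
0.62 113 0.1566 0.1781 0.1673
0.63 2 0.1634 0.1634 0.1634
```

View pics/w2.png

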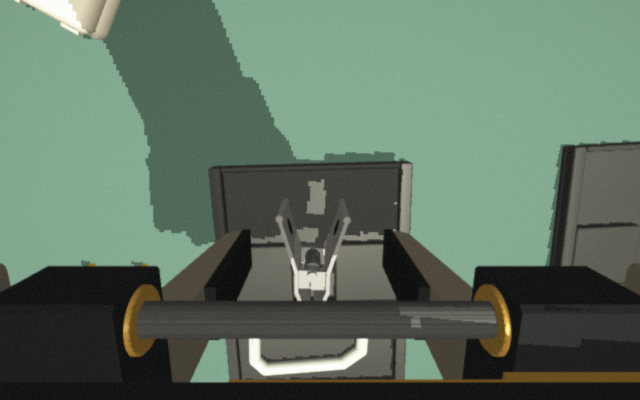

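Handle ends are at columns 281 and 347, and the TCP column of 315 falls midway, so alignment is good to about 1–2 mm. Next I descend and close.

>>> apply_moves --increments '[[[0, -0.01, -0.14], [0, 0, -0.02], 0.25], [[0, -0.01, -0.28], [0, 0, -0.02], 0.25], [[0, -0.01, -0.42], [0, 0, -0.02], 0.25], [[0, -0.01, -0.52], [0, 0, -0.02], 0.25], [[0, -0.01, -0.56], [0, 0, -0.02], 0.25], [[0, -0.01, -0.56], [0, 0, -0.02], 0.25], [[0, -0.01, -0.56], [0, 0, -0.02], 0.25]]'

```text
t: 3.12
tool_pos: [0.5674, 0.1648, 0.0118]
orientation: [3.141, 0.002, -3.093]
ft_force: [0.4, -0.3, 0.4]
gripper_width: 0.747
grip_force: 0.0
```

>>> apply_moves --increments '[[[0, 0, 0], [0, 0, 0], 0.4], [[0, 0, 0], [0, 0, 0], 0.48], [[0, 0, 0], [0, 0, 0], 0.55], [[0, 0, 0], [0, 0, 0], 0.62], [[0, 0, 0], [0, 0, 0], 0.7], [[0, 0, 0], [0, 0, 0], 0.8], [[0, 0, 0], [0, 0, 0], 1], [[0, 0, 0], [0, 0, 0], 1], [[0, 0, 0], [0, 0, 0], 1], [[0, 0, 0], [0, 0, 0], 1]]' --grip_force 25

```text
t: 3.95
tool_pos: [0.5672, 0.1647, 0.0115]
orientation: [3.141, 0.002, -3.093]
ft_force: [-0.6, 0.1, 6.0]
gripper_width: 0.236
grip_force: 25.0
```

>>> apply_moves --increments '[[[0, 0, 0.05], [0, 0, 0], 1], [[0, 0, 0.15], [0, 0, 0], 1], [[0, 0, 0.3], [0, 0, 0], 1], [[0, 0, 0.45], [0, 0, 0], 1], [[0, 0, 0.6], [0, 0, 0], 1], [[0, 0, 0.75], [0, 0, 0], 1], [[0, 0, 0.9], [0, 0, 0], 1], [[0, 0, 1], [0, 0, 0], 1], [[0, 0, 1], [0, 0, 0], 1], [[0, 0, 1], [0, 0, 0], 1]]'

```text
t: 4.78
tool_pos: [0.5666, 0.1644, 0.1611]
orientation: [3.141, 0.001, -3.093]
ft_force: [-0.8, -0.6, -0.7]
gripper_width: 0.238
grip_force: 25.0
```

```bash
python3 - <<'E'
from h import *
s=manip.get_state(); print(s["t"],s["tool_pos"],s["orientation"],s["gripper_width"],s["grip_force"])
f=grab("wrist"); pickle.dump(f,open("w3.pkl","wb")); g=grab("scene"); t=grab("top"); pickle.dump((g,t),open("w3b.pkl","wb"))
u,v=proj(g,s["tool_pos"]).astype(int); print(u,v)
cs=cv2.resize(g["image"][max(v-70,0):v+50,max(u-70,0):u+70],(467,400),interpolation=cv2.INTER_CUBIC)
cw=cv2.resize(f["image"][100:400,160:480],(427,400))[:, :330]
cv2.imwrite("pics/w3.png",np.hstack([cs,cw])[:,:,::-1])
E
```

```text
4.7833 [0.56658083 0.16439384 0.16106624] [ 3.14116352e+00  1.16595468e-03 -3.09312320e+00] 0.238475138655077 24.994769990444183
346 131
```

View pics/w3.png

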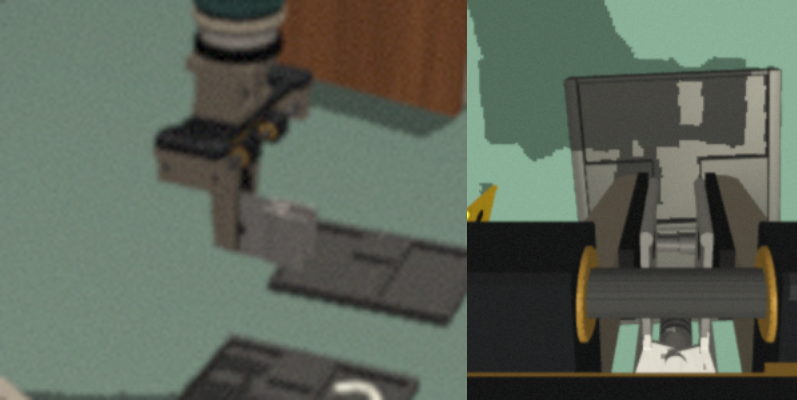

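The clip is held level with its handles parallel (21.9 mm between the pads). Next I carry it toward the card, stopping beside it for a wrist look.

>>> apply_moves --increments '[[[-0.08, -0.12, 0.02], [0, 0, -0.01], 1], [[-0.16, -0.26, 0.05], [0, 0, -0.02], 1], [[-0.24, -0.4, 0.08], [0, 0, -0.03], 1], [[-0.32, -0.54, 0.11], [0, 0, -0.04], 1], [[-0.4, -0.68, 0.14], [0, 0, -0.05], 1], [[-0.48, -0.82, 0.16], [0, 0, -0.05], 1]]'

```text
t: 5.43
tool_pos: [0.4932, 0.0403, 0.1836]
orientation: [-3.141, -0.002, -3.133]
ft_force: [0.6, -0.3, 0.2]
gripper_width: 0.238
grip_force: 25.0
```

>>> apply_moves --increments '[[[-0.08, -0.14, 0.02], [0, 0, -0.01], 1], [[-0.16, -0.28, 0.05], [0, 0, -0.02], 1], [[-0.24, -0.42, 0.08], [0, 0, -0.03], 1], [[-0.32, -0.56, 0.11], [0, 0, -0.04], 1], [[-0.4, -0.7, 0.12], [0, 0, -0.05], 1], [[-0.5, -0.8, 0.12], [0, 0, -0.05], 1], [[-0.5, -0.8, 0.12], [0, 0, -0.05], 1], [[-0.5, -0.8, 0.12], [0, 0, -0.05], 1]]'

```text
t: 6.1
tool_pos: [0.4186, -0.0791, 0.2019]
orientation: [3.141, -0.001, 3.11]
ft_force: [0.2, -0.1, -1.2]
gripper_width: 0.239
grip_force: 25.0
```

```bash
python3 - <<'E'
from h import *
s=manip.get_state(); print(s["t"],s["tool_pos"],s["orientation"],s["gripper_width"])
f=grab("wrist"); pickle.dump(f,open("w4.pkl","wb")); save(f,"pics/w4.png")
P=cloud(f)
q=P[(P[...,2]>.03)&(P[...,2]<.125)&(abs(P[...,1]+.18)<.04)&(P[...,0]>.45)&(P[...,0]<.67)]
print(len(q))
for lo in np.arange(.03,.12,.01):
    r=q[(q[:,2]>lo)&(q[:,2]<=lo+.01)]
    if len(r)>3: print(lo.round(2),len(r),"xmin",r[:,0].min().round(4),"y there",r[r[:,0]<r[:,0].min()+.006][:,1].mean().round(4))
r=q[(q[:,2]>.05)]
if len(r)>50:
    b=r[r[:,1]>np.nanpercentile(r[:,1],1)]; print(np.degrees(np.arctan(np.polyfit(r[:,0],r[:,1],1)[0])),np.polyval(np.polyfit(r[:,0],r[:,1],1),.5))
E
```

```text
6.1 [ 0.41855244 -0.07912445  0.20188898] [ 3.14139143e+00 -1.43183730e-03  3.10954352e+00] 0.23887296184151038
3
```

View pics/w4.png

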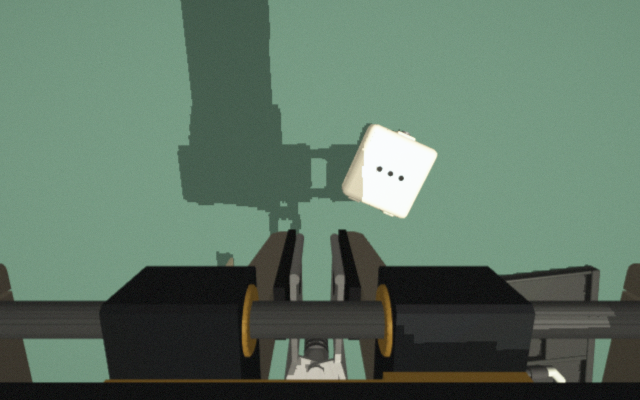

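The wrist view shows only the white case at (390,170). The gripper body hides the card, so I use the two fixed views for the card edge.

```bash
python3 - <<'E'
from h import *
old={n:pickle.load(open(n+".pkl","rb")) for n in("top","scene")}
for n,f in old.items():
    P=cloud(f); k=(P[...,2]>.06)&(P[...,2]<.125)&(abs(P[...,1]+.18)<.03)&(P[...,0]>.45)&(P[...,0]<.68); q=P[k]
    c=np.polyfit(q[:,0],q[:,1],1); print(n,len(q),"xmin/max",np.percentile(q[:,0],[0,1,99,100]).round(4),"yaw",np.degrees(np.arctan(c[0])).round(2),"y@.5",np.polyval(c,.5).round(4),"zmax",q[:,2].max().round(4))
    for lo in (.06,.08,.1):
        r=q[(q[:,2]>lo)&(q[:,2]<lo+.02)]; 
        if len(r)>3: print("  z",lo,"xmin",r[:,0].min().round(4),"xmax",r[:,0].max().round(4),"y near",r[r[:,0]<r[:,0].min()+.01][:,1].mean().round(4))
t=old["top"]; im=t["image"]
a=cv2.resize(im[175:250,345:405],(480,600),interpolation=cv2.INTER_CUBIC)
s=old["scene"]["image"][190:260,250:325]; b=cv2.resize(s,(320,600*0+300),interpolation=cv2.INTER_CUBIC); b=np.vstack([b,np.zeros((300,320,3),np.uint8)])
cv2.imwrite("pics/card.png",np.hstack([a,b])[:,:,::-1])
E
```

```text
top 180 xmin/max [0.4971 0.4977 0.6435 0.6447] yaw -1.89 y@.5 -0.1775 zmax 0.1206
  z 0.06 xmin 0.5002 xmax 0.6447 y near -0.1771
  z 0.08 xmin 0.4971 xmax 0.6368 y near -0.1772
  z 0.1 xmin 0.4976 xmax 0.6435 y near -0.1784
scene 836 xmin/max [0.4999 0.5019 0.6488 0.6509] yaw -2.01 y@.5 -0.1799 zmax 0.1201
  z 0.06 xmin 0.4999 xmax 0.6494 y near -0.1806
  z 0.08 xmin 0.5013 xmax 0.6509 y near -0.1795
  z 0.1 xmin 0.5005 xmax 0.6505 y near -0.1795
```

View pics/card.png

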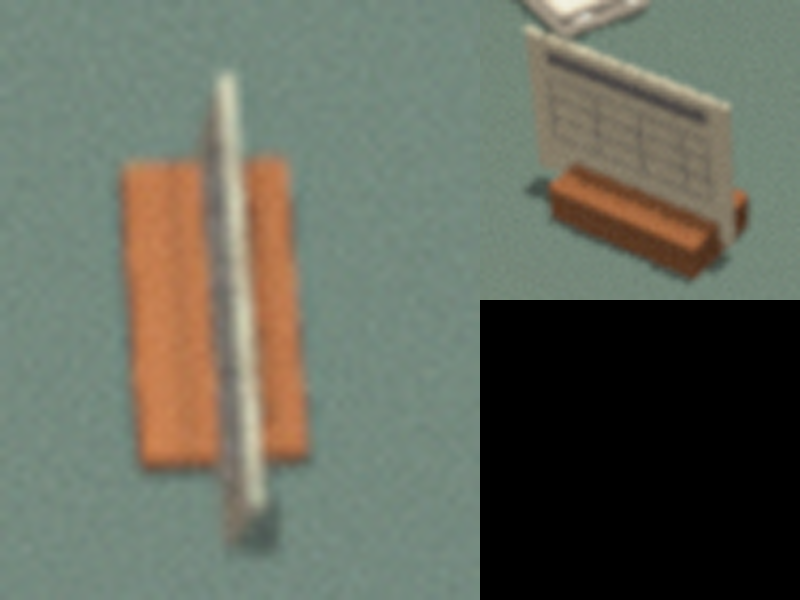

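Both views agree: card yaw −1.9°, free edge at about (0.4985, −0.1785), top about 0.117 m. The tool is already at −1.8°. I go to a spot 30 mm in front of the edge, at the right height.

>>> apply_moves --increments '[[[-0.06, -0.16, 0], [0, 0, 0], 1], [[-0.12, -0.33, 0], [0, 0, 0], 1], [[-0.12, -0.5, 0], [0, 0, 0], 1], [[-0.12, -0.65, -0.1], [0, 0, 0], 1], [[-0.12, -0.65, -0.25], [0, 0, 0], 1], [[-0.12, -0.65, -0.4], [0, 0, 0], 1], [[-0.12, -0.65, -0.55], [0, 0, 0], 1], [[-0.12, -0.65, -0.7], [0, 0, 0], 1], [[-0.12, -0.65, -0.85], [0, 0, 0], 1], [[-0.12, -0.65, -1], [0, 0, 0], 1], [[-0.12, -0.65, -1], [0, 0, 0], 1], [[-0.12, -0.65, -1], [0, 0, 0], 1]]'

```text
t: 7.15
tool_pos: [0.4011, -0.1753, 0.0515]
orientation: [3.141, -0.003, 3.113]
ft_force: [-0.3, -0.2, 0.4]
gripper_width: 0.237
grip_force: 25.0
```

```bash
python3 - <<'E'
from h import *
s=manip.get_state(); print(s["t"],s["tool_pos"],s["orientation"],s["gripper_width"])
f=grab("wrist"); g=grab("scene"); t=grab("top"); pickle.dump((f,g,t),open("w5.pkl","wb"))
a=cv2.resize(t["image"][175:295,335:415],(400,600),interpolation=cv2.INTER_CUBIC)
b=cv2.resize(g["image"][150:260,215:325],(400,400),interpolation=cv2.INTER_CUBIC); b=np.vstack([b,cv2.resize(f["image"],(400,200))])
cv2.imwrite("pics/pre.png",np.hstack([a,b])[:,:,::-1])
for n,F in(("scene",g),("top",t),("wrist",f)):
    P=cloud(F); q=P[(P[...,2]>.035)&(P[...,2]<.105)&(abs(P[...,1]+.18)<.03)&(P[...,0]>.425)&(P[...,0]<.487)]
    if len(q)>20: print(n,len(q),np.percentile(q,[2,98],axis=0).round(4),"lipx",q[:,0].max())
E
```

```text
7.15 [ 0.4010915  -0.17530601  0.05154789] [ 3.14084661 -0.0033461   3.11287267] 0.2371140464696832
scene 368 [[ 0.427  -0.1953  0.0478]
 [ 0.4755 -0.1653  0.0978]] lipx 0.4771466753064484
wrist 2188 [[ 0.4266 -0.1896  0.0671]
 [ 0.4481 -0.1628  0.0952]] lipx 0.4721967457914632
```

View pics/pre.png

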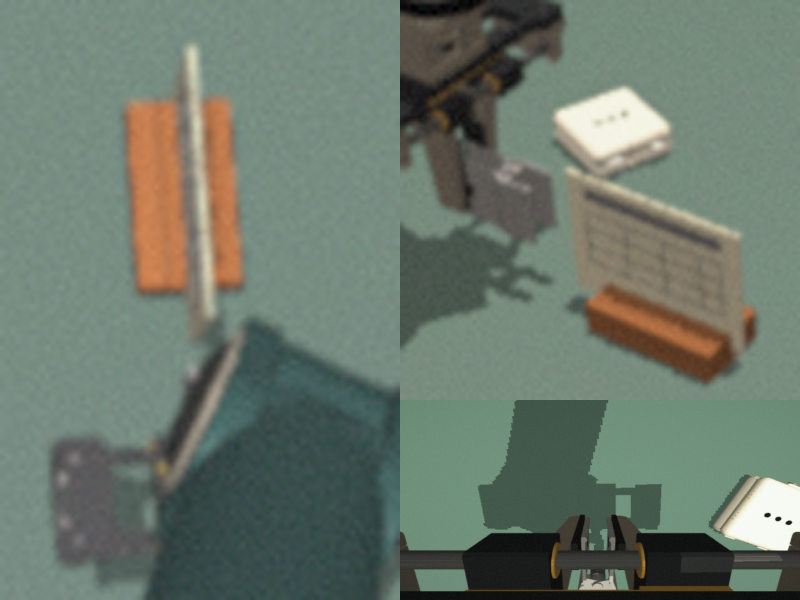

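The clip gapes about 25 mm short of the card edge, level and at the card's mid-height. I check the lateral offset within the scene view.

```bash
python3 - <<'E'
from h import *
f,g,t=pickle.load(open("w5.pkl","rb"))
P=cloud(g)
q=P[(P[...,2]>.052)&(P[...,2]<.09)&(abs(P[...,1]+.18)<.04)&(P[...,0]>.40)&(P[...,0]<.66)]
for x in np.arange(.41,.56,.008):
    r=q[abs(q[:,0]-x)<.004]
    if len(r): print(x.round(3),len(r),np.percentile(r[:,1],[5,50,95]).round(4),np.percentile(r[:,2],[0,100]).round(3))
P=cloud(f); q=P[(P[...,2]>.085)&(P[...,2]<.105)&(abs(P[...,1]+.18)<.03)]
for x in np.arange(.38,.48,.008):
    r=q[abs(q[:,0]-x)<.004]
    if len(r): print("w",x.round(3),len(r),r[:,1].min().round(4),r[:,1].max().round(4),r[:,2].max().round(4))
E
```

```text
0.41 68 [-0.2035 -0.196  -0.1665] [0.053 0.09 ]
0.418 32 [-0.1907 -0.1885 -0.169 ] [0.055 0.089]
0.426 32 [-0.1914 -0.1879 -0.1699] [0.053 0.089]
0.434 26 [-0.1903 -0.1885 -0.1867] [0.053 0.09 ]
0.442 23 [-0.1926 -0.1892 -0.1671] [0.052 0.09 ]
0.45 37 [-0.195  -0.1921 -0.1658] [0.054 0.09 ]
0.458 46 [-0.1945 -0.1913 -0.1644] [0.053 0.09 ]
0.466 50 [-0.1949 -0.1909 -0.1663] [0.053 0.089]
0.474 43 [-0.1941 -0.1715 -0.1678] [0.052 0.09 ]
0.498 4 [-0.1801 -0.1789 -0.178 ] [0.064 0.086]
0.506 26 [-0.1821 -0.1805 -0.1781] [0.054 0.088]
0.514 27 [-0.1832 -0.18   -0.1782] [0.053 0.09 ]
0.522 25 [-0.1831 -0.1811 -0.178 ] [0.053 0.089]
0.53 29 [-0.1829 -0.1813 -0.1797] [0.054 0.089]
0.538 26 [-0.1833 -0.1807 -0.1786] [0.052 0.088]
0.546 26 [-0.1843 -0.1823 -0.1802] [0.052 0.089]
0.554 28 [-0.1842 -0.1818 -0.18  ] [0.054 0.088]
w 0.388 1370 -0.2006 -0.15 0.105
w 0.396 521 -0.1855 -0.1501 0.105
w 0.404 292 -0.1856 -0.1633 0.1041
w 0.412 10 -0.1831 -0.1665 0.0907
w 0.428 202 -0.186 -0.1649 0.0963
w 0.436 647 -0.1876 -0.1645 0.0957
w 0.444 731 -0.1903 -0.1627 0.0957
w 0.452 10 -0.1907 -0.162 0.0898
```

>>> apply_moves --increments '[[[0.04, 0, 0], [0, 0, 0], 1], [[0.08, 0, 0], [0, 0, 0], 1], [[0.12, 0, 0], [0, 0, 0], 1], [[0.16, -0.01, 0], [0, 0, 0], 1], [[0.2, -0.01, 0], [0, 0, 0], 1], [[0.24, -0.01, 0], [0, 0, 0], 1], [[0.27, -0.01, 0], [0, 0, 0], 1], [[0.27, -0.01, 0], [0, 0, 0], 1], [[0.27, -0.01, 0], [0, 0, 0], 1], [[0.27, -0.01, 0], [0, 0, 0], 1]]'

```text
t: 8.13
tool_pos: [0.4416, -0.1776, 0.0524]
orientation: [3.141, -0.001, 3.111]
ft_force: [0.0, -0.2, -0.3]
gripper_width: 0.238
grip_force: 25.0
```

```bash
python3 - <<'E'
from h import *
s=manip.get_state(); print(s["t"],s["tool_pos"],s["orientation"],s["gripper_width"],s["grip_force"],s["ft_force"],s["wrist_torque"])
f=grab("wrist"); g=grab("scene"); t=grab("top")
a=cv2.resize(t["image"][195:255,345:405],(400,400),interpolation=cv2.INTER_CUBIC)
b=cv2.resize(g["image"][180:250,235:305],(400,400),interpolation=cv2.INTER_CUBIC)
cv2.imwrite("pics/fin.png",np.hstack([a,b])[:,:,::-1])
P=cloud(g)
q=P[(P[...,2]>.052)&(P[...,2]<.09)&(abs(P[...,1]+.18)<.04)&(P[...,0]>.40)&(P[...,0]<.66)]
for x in np.arange(.46,.56,.006):
    r=q[abs(q[:,0]-x)<.003]
    if len(r): print(x.round(3),len(r),np.percentile(r[:,1],[5,50,95]).round(4))
r=P[(P[...,2]>.06)&(P[...,2]<.12)&(abs(P[...,1]+.18)<.03)&(P[...,0]>.54)&(P[...,0]<.68)]; c=np.polyfit(r[:,0],r[:,1],1); print("card now yaw",np.degrees(np.arctan(c[0])),"y@.6",np.polyval(c,.6),"xmax",np.percentile(r[:,0],99))
P=cloud(pickle.load(open("scene.pkl","rb")));r=P[(P[...,2]>.06)&(P[...,2]<.12)&(abs(P[...,1]+.18)<.03)&(P[...,0]>.54)&(P[...,0]<.68)]; c=np.polyfit(r[:,0],r[:,1],1); print("before",np.degrees(np.arctan(c[0])),np.polyval(c,.6),np.percentile(r[:,0],99))
E
```

```text
8.1333 [ 0.44156139 -0.17760295  0.05242005] [ 3.14141989e+00 -6.77650189e-04  3.11137892e+00] 0.2380672346872184 24.994738698005676 [ 0.01303825 -0.2424341  -0.3404129 ] [ 0.06005326 -0.01584796 -0.01472933]
0.46 26 [-0.1926 -0.1899 -0.1699]
0.466 25 [-0.1919 -0.1902 -0.1719]
0.472 24 [-0.1923 -0.1892 -0.1873]
0.478 13 [-0.1925 -0.1904 -0.1806]
0.484 21 [-0.1944 -0.1927 -0.1702]
0.49 26 [-0.197  -0.1945 -0.168 ]
0.496 23 [-0.1961 -0.1948 -0.192 ]
0.502 23 [-0.1969 -0.1947 -0.1804]
0.508 35 [-0.1958 -0.1823 -0.1789]
0.514 36 [-0.1972 -0.1867 -0.1798]
0.52 22 [-0.1842 -0.181  -0.1784]
0.526 19 [-0.1844 -0.1816 -0.1789]
0.532 22 [-0.1839 -0.1809 -0.1782]
0.538 23 [-0.1835 -0.1813 -0.179 ]
0.544 14 [-0.1838 -0.1818 -0.1792]
0.55 24 [-0.1839 -0.182  -0.18  ]
0.556 19 [-0.1846 -0.1829 -0.1791]
card now yaw -1.844461159476242 y@.6 -0.18342283392120845 xmax 0.649088357186227
before -1.8590404912707388 -0.18346531412866143 0.6493164718851171
```

View pics/fin.png

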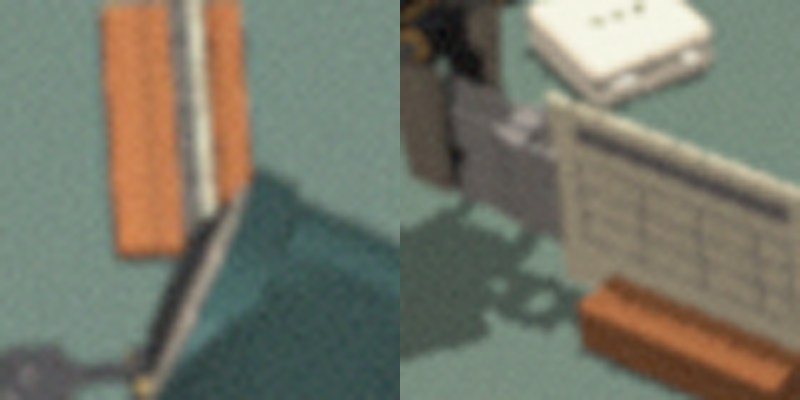

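Both jaws straddle the card region, the card has not moved, and contact force is nil. I measure how deep the edge sits by checking which card pixels the near jaw hides.

```bash
python3 - <<'E'
from h import *
o=pickle.load(open("scene.pkl","rb")); g=grab("scene"); pickle.dump(g,open("s6.pkl","wb"))
Pn=cloud(g);Po=cloud(o)
for z in (.055,.065,.075,.085):
    u0,v=proj(o,[.4985,-.18,z]); v=int(round(v)); us=np.arange(int(u0)-6,int(u0)+10)
    print(z,"edge px",u0.round(1),v); 
    print(" u  ",us); print(" old",o["image"][v,us].mean(1).astype(int)); print(" new",g["image"][v,us].mean(1).astype(int))
    print(" yO",(Po[v,us,1]*1000).round(0)); print(" yN",(Pn[v,us,1]*1000).round(0)); print(" xN",(Pn[v,us,0]*1000).round(0))
E
```

```text
0.055 edge px 261.5 214
 u   [255 256 257 258 259 260 261 262 263 264 265 266 267 268 269 270]
 old [124 125 123 126 126 124 124 124 121 118 117 108 111 113 113 113]
 new [ 89  88  85  86  86  88  91  96 107 121 123 114 115 120 117 122]
 yO [-135. -137. -129. -130. -130. -126. -123. -125. -177. -181. -183. -179.
 -180. -181. -180. -181.]
 yN [-198. -192. -195. -195. -193. -195. -196. -197. -179. -177. -178. -180.
 -183. -183. -182. -180.]
 xN [492. 490. 496. 499. 501. 506. 511. 514. 503. 505. 509. 514. 520. 523.
 526. 527.]
0.065 edge px 261.2 211
 u   [255 256 257 258 259 260 261 262 263 264 265 266 267 268 269 270]
 old [125 124 126 122 127 125 124 122 122 120 118 112 116 118 118 117]
 new [ 88  90  86  88  88  87  87 101 119 122 122 113 120 126 124 124]
 yO [-123. -122. -123. -118. -121. -114. -110. -178. -182. -179. -182. -180.
 -181. -182. -181. -180.]
 yN [-197. -196. -195. -194. -194. -193. -196. -196. -180. -179. -177. -180.
 -181. -182. -178. -179.]
 xN [492. 495. 497. 500. 503. 506. 512. 515. 505. 508. 509. 515. 519. 523.
 523. 527.]
0.075 edge px 260.9 208
 u   [254 255 25
[... 319 characters left out ...]
96. -196. -194. -197. -195. -197. -194. -181. -180. -183.
 -181. -181. -181. -180.]
 xN [486. 492. 496. 499. 501. 507. 509. 514. 514. 507. 509. 515. 517. 520.
 524. 526.]
0.085 edge px 260.5 205
 u   [254 255 256 257 258 259 260 261 262 263 264 265 266 267 268 269]
 old [122 126 123 124 122 122 122 120 120 117 121 117 106  97  92  83]
 new [108 117 118 111 116 118 112 118 126 123 126 121 112 107  97  86]
 yO [ -98.  -99.  -98.  -95.  -92.  -96.  -91.  -88. -178. -179. -179. -181.
 -181. -179. -179. -181.]
 yN [-196. -196. -197. -194. -193. -188. -171. -172. -181. -181. -182. -181.
 -181. -180. -180. -184.]
 xN [490. 493. 498. 499. 501. 501. 489. 493. 505. 508. 512. 514. 518. 521.
 524. 530.]
```

The lips reach about 13 mm past the edge, and the clip axis is about 2 mm too far to −y. A small correction, then a check.

>>> apply_moves --increments '[[[0, 0.01, 0], [0, 0, 0], 1], [[0.01, 0.015, 0], [0, 0, 0], 1], [[0.02, 0.015, 0], [0, 0, 0], 1], [[0.02, 0.015, 0], [0, 0, 0], 1], [[0.02, 0.015, 0], [0, 0, 0], 1], [[0.02, 0.015, 0], [0, 0, 0], 1], [[0.02, 0.015, 0], [0, 0, 0], 1], [[0.02, 0.015, 0], [0, 0, 0], 1]]'

```text
t: 9.0
tool_pos: [0.4449, -0.1754, 0.0526]
orientation: [3.142, -0.0, 3.112]
ft_force: [-0.3, 0.3, -0.6]
gripper_width: 0.239
grip_force: 25.0
```

```bash
python3 - <<'E'
from h import *
s=manip.get_state(); print(s["t"],s["tool_pos"],s["orientation"],s["gripper_width"],s["grip_force"],s["ft_force"])
g=grab("scene"); P=cloud(g); 
for z in (.055,.065,.075,.085):
    u0,v=proj(g,[.4985,-.18,z]); v=int(round(v)); us=np.arange(int(u0)-5,int(u0)+8)
    print(us[0],"y",(P[v,us,1]*1000).round(0),"x",(P[v,us,0]*1000).round(0))
r=P[(P[...,2]>.06)&(P[...,2]<.12)&(abs(P[...,1]+.18)<.03)&(P[...,0]>.54)&(P[...,0]<.68)]; c=np.polyfit(r[:,0],r[:,1],1); print("card yaw",np.degrees(np.arctan(c[0])),np.polyval(c,.6),np.percentile(r[:,0],99))
q=P[(P[...,2]>.03)&(P[...,2]<.13)&(P[...,1]<-.185)&(P[...,1]>-.21)&(P[...,0]>.48)&(P[...,0]<.52)]; print("jaw z",np.percentile(q[:,2],[1,99]),"x",q[:,0].max(),"y",np.median(q[:,1]))
q=P[(P[...,2]>.04)&(P[...,2]<.11)&(P[...,1]>-.175)&(P[...,1]<-.15)&(P[...,0]>.47)&(P[...,0]<.53)]; print("left jaw",len(q),np.median(q,axis=0),q[:,0].max())
E
```

```text
9.0 [ 0.44493692 -0.17540586  0.05257832] [ 3.14157950e+00 -3.33210815e-05  3.11152839e+00] 0.23852501717160035 24.994796812534332 [-0.30020437  0.27928624 -0.56833704]
256 y [-192. -194. -193. -196. -191. -191. -192. -195. -193. -183. -179. -181.
 -181.] x [490. 495. 498. 504. 503. 506. 511. 516. 518. 513. 513. 518. 522.]
256 y [-194. -194. -193. -191. -192. -195. -191. -191. -193. -184. -179. -181.
 -179.] x [493. 496. 498. 501. 505. 511. 511. 514. 519. 515. 514. 519. 521.]
255 y [-194. -192. -193. -190. -191. -193. -195. -192. -193. -180. -180.   nan
 -183.] x [491. 492. 497. 497. 501. 507. 512. 513. 516. 509. 513.  nan 522.]
255 y [-192. -192. -193. -196. -191. -194. -191. -181. -180. -181. -183. -182.
 -179.] x [490. 494. 498. 503. 503. 509. 509. 504. 507. 511. 516. 519. 519.]
card yaw -1.7644010465033275 -0.18341298418845414 0.648822789537619
jaw z [0.04689506 0.09861732] x 0.5194321244666111 y -0.19210156338333895
left jaw 27 [ 0.48404582 -0.16934217  0.09327997] 0.49375292983454333
```

```bash
python3 -c "
from rig import manip
print(manip.job_done())"
```

```text
the job is handed in; nothing more can be done
None
```

I handed the job in at about 9 s: the arm is holding the clip wide open (about 22 mm between the pads at 25 N), with the card's edge about 16 mm inside the jaws, roughly half-way up and roughly centred, no contact force felt, and the card measured as not having moved.

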